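# Feel for the hidden wafer with a depth gauge

### The job

Take the long-bladed depth gauge and slide its blade into the port of the closed wafer carrier, feeling for the edge of the wafer hidden inside: stop when the blade lightly touches it, and do not push the wafer back. Then let go and leave the gauge lying in the port with its tip at the wafer's edge, ready for reading; leave everything else alone.

Things in the scene. Friction and masses are not known exactly. Their poses are not given: they have to be found in the camera images.
- gauge: long depth gauge: flat steel ruler blade 150 mm long, 24 wide, 4 thick, on a grey bar handle 80 mm long, 16 wide, 22 high; about 140 g, lies flat. Origin: centre of the handle's underside (flush with the blade's underside); x runs along the blade to its free end, z up. Blade from x = 40 to 190 mm; grip the handle across y
- gauge_tip (a point): middle of the free end of the long gauge's blade, mid-thickness (x = 190 mm, 2 mm above the underside); axes as the gauge
- carrier: closed black wafer carrier, a fixed box 180 mm deep (x), 140 wide (y), 95 high, carrying handle on top to 128 mm. Origin on the table under its gauge port's mouth; x points into the port, z up. In front of the port an aluminium ledge 64 mm wide stands 70 mm out, its top (40 mm up) level with the slot's floor, with two fences 7 mm high, 44 long, flaring outward from the slot's sides
- port (a point): middle of the floor, at the mouth, of the gauge port, a level slot 34 mm wide, 9 high running straight in, 40 mm above the table; x points in. Out of sight in it, a wafer's edge crosses the slot 38 to 62 mm behind the mouth, differently each time, reaching from 0.5 to 8.5 mm above the floor. Light friction (6 N) holds the wafer; a push over 10 N harms it
- short_gauge: a bystander: shorter gauge with the same handle but a blade only 60 mm long; origin under the handle's centre, x along the blade
- tweezers: a bystander: steel tweezers 120 mm long, 7 mm high, lying; origin under the middle
- shipper: a bystander: round clear single-wafer box, 124 mm across, 24 mm high; origin under its centre
- jar: a bystander: white jar, 56 mm across, 55 mm high; origin under its centre
- driver: a bystander: screwdriver 150 mm long, lying; x along it
- weight: a bystander: steel weight, 40 mm across, 28 mm high; origin under its centre
Not all that is in view belongs to the job. Leave any purple or yellow look-alike of the gauge alone.

How it is judged:
On the way, in this order (a step that is already met when the one before it is completed fails the run):
1. the blade's tip is in the port (x of gauge_tip in the frame of port above 0.015 m and z of gauge_tip in the frame of port between 0 and 0.01 m and y of gauge_tip in the frame of port between -0.017 and 0.017 m), for 0.05 s.
2. the blade touches the edge of the wafer inside with at least 0.3 N (contact force between gauge and wafer_edge above 0.3 N), for 0.02 s.
At the end, for the whole second after the job is handed in: The long gauge lies at rest and released in the port, more than 30 mm in, its tip within 2.5 mm of the wafer's edge, and the wafer is within 2 mm of where it was (x of gauge_tip in the frame of port above 0.03 m and z of gauge_tip in the frame of port between -0.001 and 0.01 m and x of wafer_edge in the frame of gauge_tip below 0.0075 m and distance of wafer_edge from where it was at the start of the episode below 0.002 m and linear speed of gauge below 0.01 m/s and contact force between the fingers and gauge below 0.05 N); the robot touches nothing.
It fails at once if the wafer is pushed with more than 10 N (contact force between anything else and wafer_edge above 10 N).
It fails at once if the wafer is pushed back by more than 2 mm (distance of wafer_edge from where it was at the start of the episode above 0.002 m).
It fails at once if a bystander is moved by more than 15 mm (distance of any of short_gauge, tweezers, shipper, jar, driver, weight from where it was at the start of the episode above 0.015 m).
It also fails if it takes over 45 s, if anything falls off the work surface, if the arm or the gripper's body presses on something with over 40 N, if the wrist force passes 120 N, or if a joint passes its speed limit or range.

### The arm

A 7-joint arm with a two-finger parallel gripper is mounted at the origin on the work surface. World frame = base frame: x ahead of the robot, y to its left, z up, the work surface at z = 0. Lengths are in m, angles in rad, forces in N, time in s.
With the tool pointing down it reaches from about 0.4 to 0.85 m from the base axis. Payload 4.5 kg.
Tool frame: the origin (TCP) lies at the very end of the fingers, on their centre line; the grasp point (between the pads) lies 19 mm behind it (manip.tcp_to_grasp is the distance from the TCP to the grasp point, in m); z points along the fingers, y is the line along which they close (so a half turn about z gives the same grasp; the last joint's range is limited). The gripper opens to 88 mm and grips with 3 to 60 N. Pads are 18 mm wide; open, the fingers measure 123 mm over their backs; the gripper's body (75 mm by 187 mm) begins 45 mm behind the grasp point.
Start: joints at [1.24, 0.689, -0.195, 1.565, 0.157, 0.902, -0.215], TCP at [0.223, -0.584, 0.239] pointing down, gripper open.
Joint ranges: [-3.01, 3.01], [-0.46, 2.08], [-1.47, 1.51], [0.13, 2.56], [-1, 4.14], [0.04, 2.09], [-2.66, 2.66]. Speed limits (rad/s): [2.57, 2.57, 3.14, 3.14, 3.14, 3.14, 3.14].

### API

Orientations are given as a rotation vector (axis times angle).
In Python, from cell import manip gives the robot as it stands. The module is installed in compiled form; this text tells all that it offers.
- The arm moves only by the shell command python3 -m jog 'ROWS' [OPENING] [FORCE]. ROWS is JSON, a list of rows, each a list of 6 numbers: the shift along the tool's x, y, z in mm, then the turn, a rotation vector about the tool's x, y, z in rad. In form: [[dx, dy, dz, ax, ay, az], ...]. A call has exactly 5 rows; each row is the pose to reach, as a shift and turn from the pose commanded when the call began, along the tool's axes at that moment; what a row does not reach only later rows make up. A row lasts 1/10 s, in which the tool goes at most 50 mm and 8.59 degrees, less where a joint would pass 70% of its speed; a pose out of reach is approached as far as the arm can. A call with a gripper value outside its range is refused whole. OPENING is the opening, from -1 (shut) to 1 (fully open), set as the call begins (- or left out, the last holds). The fingers move at their own pace and stop on an object; FORCE is the grip in N (left out, the last holds). Time passes only in rows, so rows that repeat a pose let the fingers close, or fill a call up. It gives the time, the measured TCP pose, the force, the opening and the grip force at its end, in the units of the state.
- manip.sense(): the state, without advancing time (a new reading comes with each control period).
- manip.snapshot(name): name is "scene" or "top"; returns (picture, depth): 420x560x3 uint8, red, green, blue; 420x560 float32, m along the optical axis (not along the pixel's ray), 0 where there is no reading.
- manip.get_calibration(name): a dict with "K" (3x3 intrinsics, pixels), "cam_to_world" (4x4, takes a point from camera to world coordinates). Camera axes: x right, y up, looking along -z (the intrinsics and any distortion apply to the point x, -y, -z); pixel columns grow to the right and rows downward; lengths in m; the calibration is good to about 2 mm. A picture is of the moment at which its call begins. get_calibration takes no time and is no camera call.
- manip.job_done(): hands the job in; it is judged then, once.
The state is a dict: "time": time; "joint_pos": joint angles; "joint_velocities": joint speeds; "effort": joint torques, N m; "tcp_pos": TCP position; "tool_rot": TCP orientation; "wrist_force": force on the tool from outside, world axes, zero at the start; "torque": the same for the moment, N m; "gripper_width": opening from 0.0 (shut) to 1.0 (fully open); "gripper_force": force on a finger pad.
Only numpy, scipy, OpenCV 4.12 (cv2) and the standard library are available. Lean on these libraries where they do the work, as an engineer would, in place of code of your own. Each camera call takes 0.05 s, during which the arm holds its last target. There are 200 camera calls.

## Working session

There is one attempt and no reset: what is moved stays moved. The work goes in short steps, Python scripts to look and compute and a shell command to move; the robot and the scene stay as the last step left them, time stands still between calls to the robot, and variables do not carry over. Pictures are saved under pics/ and viewed, at most 10 in all, crops included, and the job is handed in when it is done.

```bash
mkdir -p pics; cat > h.py <<'E'
import numpy as np, cv2
from cell import manip
from scipy.spatial.transform import Rotation as R
def snap(n):
    p,d=manip.snapshot(n); np.savez(f'{n}.npz',p=p,d=d); return p,d
def ray(n,u,v):
    c=manip.get_calibration(n);K=c['K'];T=c['cam_to_world']
    q=np.linalg.inv(K)@np.array([u,v,1.]);q=np.array([q[0],-q[1],-q[2]])
    return T[:3,3],T[:3,:3]@q   # point at depth d: o + d*dir
def on(n,u,v,z):
    o,r=ray(n,u,v); return o+r*(z-o[2])/r[2]
def cloud(n,d):
    c=manip.get_calibration(n);K=c['K'];T=c['cam_to_world']
    v,u=np.mgrid[:d.shape[0],:d.shape[1]]
    q=np.stack([(u-K[0,2])/K[0,0]*d,-(v-K[1,2])/K[1,1]*d,-d],-1)
    return q@T[:3,:3].T+T[:3,3]
E
python3 - <<'E'
from h import *
for n in('scene','top'):
    p,d=snap(n); cv2.imwrite(f'pics/{n}0.png',p[...,::-1]); print(n,manip.get_calibration(n))
s=manip.sense();print(s['time'],s['tcp_pos'],s['tool_rot'],s['wrist_force'],s['gripper_width'])
E
```

```text
scene {'K': array([[533.52491429,   0.        , 277.05394684],
       [  0.        , 533.52491429, 213.06281777],
       [  0.        ,   0.        ,   1.        ]]), 'cam_to_world': array([[-0.49632447, -0.7227431 ,  0.48094119,  1.08335484],
       [ 0.86813608, -0.41235295,  0.27623322,  0.1984614 ],
       [-0.00132813,  0.5546237 ,  0.83210022,  1.11273141],
       [ 0.        ,  0.        ,  0.        ,  1.        ]])}
top {'K': array([[406.21386302,   0.        , 286.29622458],
       [  0.        , 406.21386302, 207.58774869],
       [  0.        ,   0.        ,   1.        ]]), 'cam_to_world': array([[ 0.08227032,  0.97376581, -0.21215973,  0.29454272],
       [-0.99660663,  0.08094196, -0.01495399, -0.16844245],
       [ 0.00261094,  0.21267006,  0.97712058,  0.96751453],
       [ 0.        ,  0.        ,  0.        ,  1.        ]])}
0.1 [ 0.22273566 -0.58338813  0.23802066] [-3.08795945e+00 -5.69621757e-01  6.14966312e-04] [-0.0735337   0.93718262 -1.05938857] 0.9973007149450017
```

View pics/scene0.png

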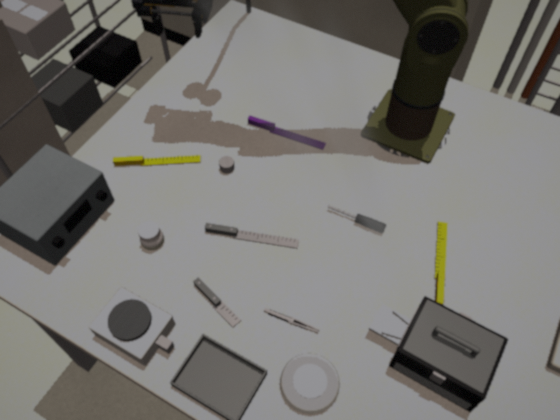

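View pics/top0.png

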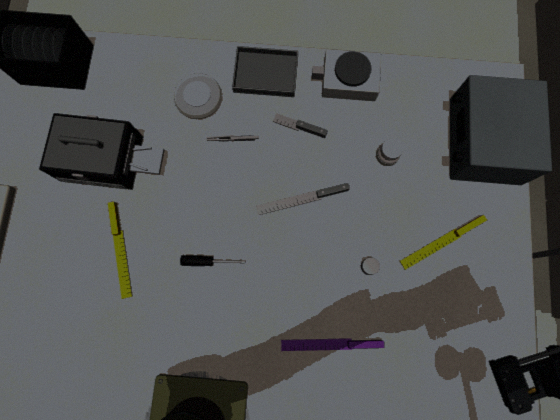

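Scene shows the long gauge at (252,236), short gauge at (217,302), carrier at (450,350) with its ledge at (395,328). Top view: candidates are long grey gauge (303,197), short gauge (300,125), yellow ones (443,242) and (120,250), and purple (333,345). By the description (grey, long blade) I choose (303,197). The carrier is at (95,150), its port facing right at (150,160).

```bash
python3 - <<'E'
from h import *
p=np.load('top.npz')['p'];s=np.load('scene.npz')['p']
a=cv2.resize(p[165:230,245:365],None,fx=6.5,fy=4.6*6.5/4.6,interpolation=cv2.INTER_CUBIC)[:420]
a=cv2.resize(p[175:220,250:360],(780,319),interpolation=cv2.INTER_CUBIC)
b=cv2.resize(p[120:200,60:180],(390,260),interpolation=cv2.INTER_CUBIC)
c=cv2.resize(s[290:370,360:480],(390,260),interpolation=cv2.INTER_CUBIC)
im=np.vstack([a,np.hstack([b,c])]);im=np.clip(im*1.8,0,255).astype('uint8')
cv2.imwrite('pics/crop1.png',im[...,::-1])
E
```

```text
(no output)
```

View pics/crop1.png

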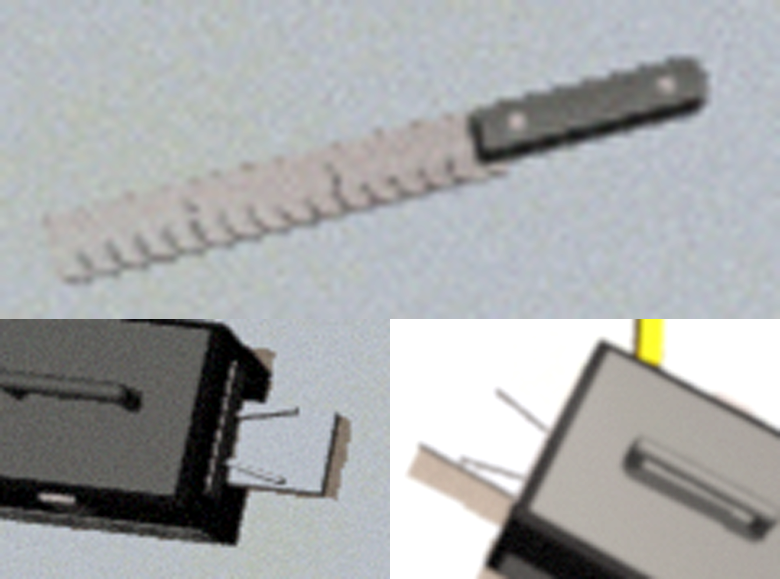

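The crop shows a dark handle with two rivets and a long ruled blade, tip at about top px (258,210) and handle centre (333,190). The ledge's outer edge is at about (110,145), with fences flaring out from the slot.

```bash
cat >> h.py <<'E'
def rect(P):
    (c,s,a)=cv2.minAreaRect((P[:,:2]*1000).astype(np.float32)); return np.round(c,1),np.round(s,1),round(a,2)
E
python3 - <<'E'
from h import *
for n in('top','scene'):
    d=np.load(n+'.npz')['d'];P=cloud(n,d)
    h=on(n,250+591/7.09,175+103/7.09,.022);t=on(n,258,210.3,.004)
    if n=='top':print('handle',h,'tip',t,np.linalg.norm((h-t)[:2]),np.degrees(np.arctan2(*(t-h)[1::-1])))
    # table check
    tb=P[(abs(P[...,2])<.02)&(abs(P[...,0]-.55)<.2)&(abs(P[...,1]+.1)<.3)&(d>0)];print('table z',np.median(tb[:,2]),tb[:,2].std())
    near=(d>0)&(abs(P[...,0]-.5)<.25)&(abs(P[...,1]-.35)<.3)
    m=near&(P[...,2]>.088)&(P[...,2]<.101)
    m=cv2.morphologyEx(m.astype('uint8'),cv2.MORPH_OPEN,np.ones((3,3)))
    k,l,st,ce=cv2.connectedComponentsWithStats(m)
    for i in range(1,k):
        if st[i,4]>300: Q=P[l==i];print(n,'top',st[i],rect(Q),Q[:,2].mean())
    m=(near&(P[...,2]>.034)&(P[...,2]<.046)).astype('uint8');m=cv2.morphologyEx(m,cv2.MORPH_OPEN,np.ones((3,3)))
    k,l,st,ce=cv2.connectedComponentsWithStats(m)
    for i in range(1,k):
        if st[i,4]>100: Q=P[l==i];print(n,'ledge',st[i],rect(Q),Q[:,2].mean())
E
```

```text
handle [ 0.55354242 -0.26315981  0.022     ] tip [ 0.49136332 -0.08590951  0.004     ] 0.18784011572145634 109.33078174345258
table z -0.0012925849198436312 0.0029198205903938346
top top [  40  113   90   66 4312] (array([592.2, 314.8]), array([181.2, 148.7]), 88.4) 0.09678941660650144
top ledge [129 146  35  28 735] (array([587.8, 192. ]), array([74.8, 64.7]), 88.66) 0.039090242885173127
table z -0.002233272121750618 0.00362840643293251
scene top [ 398  297  110  103 5859] (array([591.9, 316.4]), array([180. , 150.2]), 88.17) 0.09587743505830922
scene ledge [370 306  39  38 821] (array([588.1, 190.8]), array([68.2, 66.1]), 87.58) 0.03825512827776826
```

```bash
cat >> h.py <<'E'
def go(x,y,z,yaw):
    """tool pointing down, tool y axis along world yaw (deg, mod 180); prints shift mm + turn"""
    s=manip.sense();R0=R.from_rotvec(s['tool_rot']);best=None
    for k in(0,180):
        a=np.radians(yaw+k);Y=np.array([np.cos(a),np.sin(a),0]);Z=np.array([0,0,-1.]);X=np.cross(Y,Z)
        r=(R0.inv()*R.from_matrix(np.stack([X,Y,Z],1))).as_rotvec()
        if best is None or np.linalg.norm(r)<np.linalg.norm(best):best=r
    sh=R0.inv().apply(np.array([x,y,z])-s['tcp_pos'])*1000
    print('t',s['time'],'shift',np.round(sh,1),'turn',np.round(best,4),'axes',np.round(R0.as_matrix(),3).tolist(),'j7',s['joint_pos'][6])
E
python3 - <<'E'
from h import *
p=np.load('scene.npz')['p'].astype(int)
m=((p.max(2)<110)&(p.max(2)-p.min(2)<30)).astype('uint8');m[:215]=0;m[245:]=0;m[:,:200]=0;m[:,245:]=0
v,u=np.nonzero(m);print(len(u),u.mean(),v.mean(),on('scene',u.mean(),v.mean(),.017),on('scene',298,242,.004))
go(.5535,-.263,.12,19.3)
E
```

```text
310 221.18064516129033 230.46451612903226 [ 0.56079918 -0.25746328  0.017     ] [ 0.49027139 -0.08415669  0.004     ]
t 0.1 shift [ 423.3 -181.1  118.3] turn [-1.3000e-03 -1.1000e-03 -1.5428e+00] axes [[0.934, 0.357, -0.001], [0.357, -0.934, 0.001], [-0.0, -0.002, -1.0]] j7 -0.21510247929976198
```

```bash
python3 -m jog '[[40,-17,8,0,0,-0.14],[80,-34,16,0,0,-0.28],[120,-51,24,0,0,-0.42],[160,-68,32,0,0,-0.56],[200,-85,40,0,0,-0.7]]' 1 20; python3 -c "
from h import *
go(.5535,-.263,.12,19.3)"
```

```text
time: 0.6
tcp_pos: [0.3803, -0.4317, 0.1982]
tool_rot: [-2.702, -1.602, 0.0]
wrist_force: [-0.3, -0.9, 0.2]
gripper_width: 0.998
gripper_force: 0.0
t 0.6 shift [231.1  71.   78.2] turn [-4.000e-04 -3.000e-04 -8.373e-01] axes [[0.48, 0.877, -0.0], [0.877, -0.48, 0.0], [0.0, -0.0, -1.0]] j7 -0.04741336825411672
```

```bash
python3 -m jog '[[45,14,15,0,0,-0.14],[90,28,30,0,0,-0.28],[135,42,45,0,0,-0.42],[180,56,60,0,0,-0.56],[225,70,78,0,0,-0.7]]'; python3 -c "
from h import *
p,d=snap('top');q,e=snap('scene')
im=np.hstack([cv2.resize(p[150:240,240:360],(400,300),interpolation=2),cv2.resize(q[195:285,190:310],(400,300),interpolation=2)])
cv2.imwrite('pics/g2.png',np.clip(im*1.6,0,255).astype('uint8')[...,::-1])
go(.5535,-.263,.12,19.3)"
```

```text
time: 1.1
tcp_pos: [0.5507, -0.2692, 0.1202]
tool_rot: [1.989, 2.432, -0.0]
wrist_force: [-0.5, -0.3, -0.2]
gripper_width: 1.003
gripper_force: 0.0
t 1.2 shift [-1.2 -0.8 -1.1] turn [ 0.0044 -0.0068 -0.1297] axes [[-0.206, 0.979, 0.002], [0.979, 0.206, 0.008], [0.007, 0.004, -1.0]] j7 0.0960224965617064
```

View pics/g2.png

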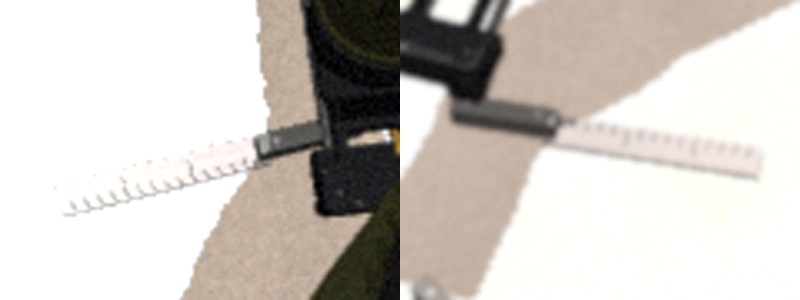

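The gripper stands over the handle; the blade is clear in both views (tip top (258,210), scene (298,244); blade root top (316.5,196), scene (239,235)).

```bash
python3 -c "
from h import *
for n,a,b in(('top',(316.5,195.9),(258,210.3)),('scene',(238.6,234.9),(298,243.6))):
    A=on(n,*a,.004);B=on(n,*b,.004);D=B-A;L=np.linalg.norm(D);print(n,A,B,L,np.degrees(np.arctan2(D[1],D[0])),'handle',B-D/L*.19)
# blade mask yaw in both by brightness/PCA
"
```

```text
top [ 0.53898698 -0.22483478  0.004     ] [ 0.49136332 -0.08590951  0.004     ] 0.14686130772428468 108.92174578302208 handle [ 0.55297585 -0.26564236  0.004     ]
scene [ 0.54425215 -0.21914489  0.004     ] [ 0.49419498 -0.08202548  0.004     ] 0.14597072373835057 110.05524585675987 handle [ 0.55935093 -0.26050433  0.004     ]
```

```bash
python3 -c "
from h import *
go(.556,-.263,.004,19.5)"
```

```text
t 1.2 shift [ -2.6   1.2 114.9] turn [ 0.0044 -0.0068 -0.1332] axes [[-0.206, 0.979, 0.002], [0.979, 0.206, 0.008], [0.007, 0.004, -1.0]] j7 0.0960224965617064
```

```bash
python3 -m jog '[[-2,1,40,0,0,-0.13],[-2,1,75,0,0,-0.13],[-2,1,95,0,0,-0.13],[-2,1,105,0,0,-0.13],[-2,1,105,0,0,-0.13]]'; python3 -c "
from h import *
go(.556,-.263,.004,19.5)"
```

```text
time: 1.7
tcp_pos: [0.5498, -0.2723, 0.0147]
tool_rot: [-1.833, -2.548, 0.002]
wrist_force: [-0.6, 1.0, -0.3]
gripper_width: 0.997
gripper_force: 0.0
t 1.7 shift [ 6.8  8.9 10.7] turn [-0.0022 -0.0013 -0.0168] axes [[-0.318, 0.948, -0.003], [0.948, 0.318, 0.001], [0.001, -0.002, -1.0]] j7 0.11235081855930693
```

```bash
python3 -m jog '[[7,9,0,0,0,-0.017],[7,9,5,0,0,-0.017],[7,9,10.5,0,0,-0.017],[7,9,10.5,0,0,-0.017],[7,9,10.5,0,0,-0.017]]'; python3 -m jog '[[0,0,0,0,0,0],[0,0,0,0,0,0],[0,0,0,0,0,0],[0,0,0,0,0,0],[0,0,0,0,0,0]]' -1 25;python3 -m jog '[[0,0,0,0,0,0],[0,0,0,0,0,0],[0,0,0,0,0,0],[0,0,0,0,0,0],[0,0,0,0,0,0]]'
```

```text
time: 2.2
tcp_pos: [0.557, -0.2631, 0.0054]
tool_rot: [1.813, 2.566, -0.001]
wrist_force: [-0.4, -0.3, -0.3]
gripper_width: 0.997
gripper_force: 0.0
time: 2.7
tcp_pos: [0.5572, -0.2628, 0.0054]
tool_rot: [1.812, 2.566, -0.0]
wrist_force: [-0.9, -0.0, -0.7]
gripper_width: 0.569
gripper_force: 0.0
time: 3.2
tcp_pos: [0.5571, -0.2629, 0.0054]
tool_rot: [-1.812, -2.566, 0.0]
wrist_force: [-0.4, -0.5, -0.6]
gripper_width: 0.175
gripper_force: 25.0
```

```bash
python3 -m jog '[[0,0,-15,0,0,0],[0,0,-40,0,0,0],[0,0,-80,0,0,0.07],[0,0,-100,0,0,0.2],[0,0,-100,0,0,0.3]]'; python3 -c "
from h import *
go(.586,-.094,.10,-1.7)"
```

```text
time: 3.7
tcp_pos: [0.5596, -0.2633, 0.1099]
tool_rot: [2.177, 2.257, 0.006]
wrist_force: [0.1, -0.1, -1.8]
gripper_width: 0.178
gripper_force: 25.0
t 3.7 shift [168.3  32.4   9.7] turn [0.0069 0.0018 0.0657] axes [[-0.036, 0.999, 0.007], [0.999, 0.036, -0.002], [-0.002, 0.007, -1.0]] j7 -0.046981245462547526
```

```bash
python3 -m jog '[[40,8,0,0,0,0.03],[85,16,0,0,0,0.066],[130,24,0,0,0,0.066],[160,32,0,0,0,0.066],[168,32,0,0,0,0.066]]';python3 -m jog '[[0,0,0,0,0,0],[0,0,0,0,0,0],[0,0,0,0,0,0],[0,0,0,0,0,0],[0,0,0,0,0,0]]'; python3 -c "
from h import *
p,d=snap('top');q,e=snap('scene')
im=np.hstack([cv2.resize(p[110:200,110:230],(400,300),interpolation=2),cv2.resize(q[210:360,290:490],(400,300),interpolation=2)])
cv2.imwrite('pics/g3.png',np.clip(im*1.6,0,255).astype('uint8')[...,::-1])
go(.586,-.094,.10,-1.7);print(manip.sense()['tcp_pos'])"
```

```text
time: 4.2
tcp_pos: [0.5837, -0.0872, 0.1067]
tool_rot: [-2.24, -2.201, -0.008]
wrist_force: [-0.0, 0.5, -0.3]
gripper_width: 0.178
gripper_force: 25.0
time: 4.7
tcp_pos: [0.582, -0.0949, 0.1053]
tool_rot: [2.251, 2.191, -0.001]
wrist_force: [0.3, -0.8, -0.8]
gripper_width: 0.18
gripper_force: 25.0
t 4.8 shift [0.3 3.8 5.4] turn [-0.      0.0002  0.0038] axes [[0.026, 1.0, -0.0], [1.0, -0.026, -0.0], [-0.0, -0.0, -1.0]] j7 -0.3691024083407474
[ 0.58216351 -0.09424805  0.1053568 ]
```

View pics/g3.png

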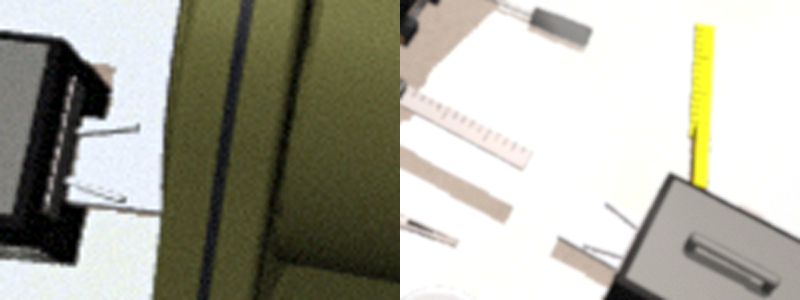

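The top view is blocked by the arm. The scene view shows the blade tip at about (354,290), and the fences' outer ends at about (393,312) and (381.5,333).

```bash
python3 -c "
from h import *
print('tip',on('scene',353.75,290,.104))
A=on('scene',290+0,210+45,.104)
# blade mid left crop (400..), root: compute yaw from edge points lower edge (405,112)->(522,168), upper (440,96? )->(533,152)
for a,b in(((420,119),(522,168)),((430,92),(533,152))):
    P=on('scene',290+(a[0]-400)/2,210+a[1]/2,.104);Q=on('scene',290+(b[0]-400)/2,210+b[1]/2,.104);print('yaw',np.degrees(np.arctan2(Q[1]-P[1],Q[0]-P[0])))
print('fence scene',on('scene',393,312.5,.047),on('scene',381.5,333,.047))
print('fence top',on('top',151.4,148,.047),on('top',147.7,169.8,.047))
print('fence top now',on('top',110+138/3.33,110+127/3.33,.047),on('top',110+125/3.33,110+199/3.33,.047))
"
```

```text
tip [0.58791173 0.09676445 0.104     ]
yaw 91.07592971045618
yaw 85.60838741789335
fence scene [0.56618269 0.18625724 0.047     ] [0.62052074 0.18333453 0.047     ]
fence top [0.61313007 0.1794103  0.047     ] [0.55840602 0.17980591 0.047     ]
fence top now [0.61279206 0.17925823 0.047     ] [0.55847259 0.1802038  0.047     ]
```

```bash
python3 -m jog '[[15,0,10,0,0,0],[32,0,20,0,0,0],[50,0,32,0,0,0],[70,0,45,0,0,0],[80,0,48,0,0,0]]';python3 -m jog '[[0,0,0,0,0,0],[0,0,0,0,0,0],[0,0,0,0,0,0],[0,0,0,0,0,0],[0,0,0,0,0,0]]'; python3 -c "
from h import *
q,e=snap('scene')
im=cv2.resize(q[270:360,320:440],(800,600),interpolation=2)
cv2.imwrite('pics/g4.png',np.clip(im*1.3,0,255).astype('uint8')[...,::-1])
s=manip.sense();print(s['tcp_pos'],R.from_rotvec(s['tool_rot']).as_matrix().round(4))"
```

```text
time: 5.3
tcp_pos: [0.5835, -0.0113, 0.0563]
tool_rot: [-2.245, -2.195, 0.001]
wrist_force: [-0.2, 0.1, -1.0]
gripper_width: 0.177
gripper_force: 25.0
time: 5.8
tcp_pos: [0.5844, -0.0146, 0.0577]
tool_rot: [2.25, 2.192, 0.0]
wrist_force: [0.8, 0.7, -2.0]
gripper_width: 0.179
gripper_force: 25.0
[ 0.584392   -0.01439441  0.05764072] [[ 2.600e-02  9.997e-01  4.000e-04]
 [ 9.997e-01 -2.600e-02 -3.000e-04]
 [-3.000e-04  5.000e-04 -1.000e+00]]
```

View pics/g4.png

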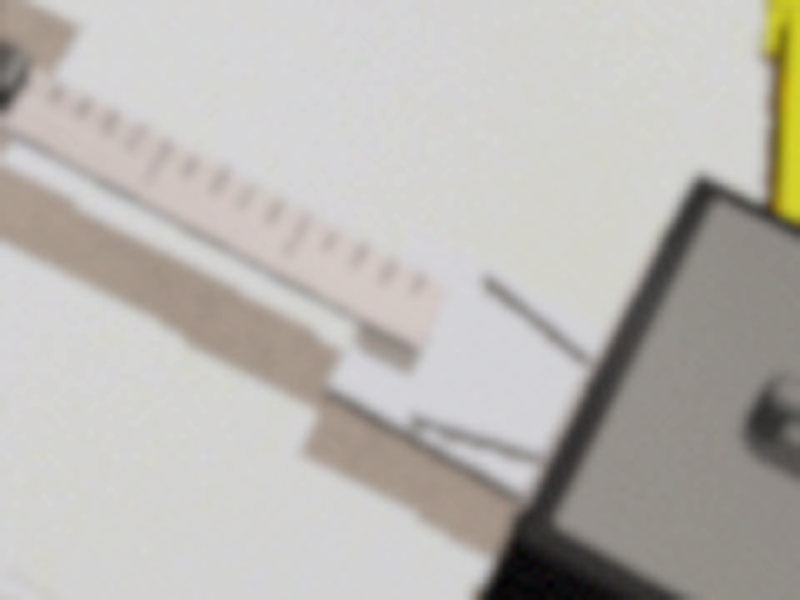

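The blade now lies just above the ledge. Its tip corners are at crop (442,288) and (415,352), and the fence ends at (487,280) and (410,418).

```bash
python3 -c "
from h import *
f=lambda a,b,z:on('scene',320+(a+.5)/6.667-.5,270+(b+.5)/6.667-.5,z)
n=lambda *P:[print(p.round(4)) for p in P]
print('tip');n(f(442,288,.056),f(415,352,.056),f(428.5,320,.056))
P,Q=f(5,132,.056),f(415,352,.056);print('lower edge yaw',np.degrees(np.arctan2(*(Q-P)[1::-1])))
print('fence outer');n(f(487,280,.047),f(410,418,.047),(f(487,280,.047)+f(410,418,.047))/2)
print('fence line dirs');n(f(590,360,.047),f(535,460,.047))
P,Q=f(330,388,.04),f(520,497,.04);print('ledge edge',P,Q,np.degrees(np.arctan2(*(Q-P)[1::-1])))
P,Q=f(552,525,.095),f(703,180,.095);print('front top edge dir',P,Q,np.degrees(np.arctan2(*(P-Q)[1::-1])))
"
```

```text
tip
[0.5786 0.1735 0.056 ]
[0.6027 0.1747 0.056 ]
[0.5907 0.1741 0.056 ]
lower edge yaw 88.5643517948101
fence outer
[0.5646 0.1847 0.047 ]
[0.6195 0.1819 0.047 ]
[0.5921 0.1833 0.047 ]
fence line dirs
[0.5736 0.2236 0.047 ]
[0.6128 0.2212 0.047 ]
ledge edge [0.61985407 0.15579641 0.04      ] [0.62318766 0.22189718 0.04      ] 87.11290480210549
front top edge dir [0.65002556 0.23215959 0.095     ] [0.52376157 0.23065187 0.095     ] 0.6841398181121379
```

```bash
python3 -m jog '[[0,0,5,0,0,0],[0,0,10,0,0,0],[0,0,10,0,0,0],[8,0,10,0,0,0],[16,0,10,0,0,0]]';python3 -m jog '[[8,0,0,0,0,0],[16,0,0,0,0,0],[24,0,0,0,0,0],[24,0,0,0,0,0],[24,0,0,0,0,0]]'
```

```text
time: 6.35
tcp_pos: [0.5847, 0.0031, 0.0473]
tool_rot: [-2.249, -2.193, -0.001]
wrist_force: [-0.8, 0.7, -1.5]
gripper_width: 0.178
gripper_force: 25.0
time: 6.85
tcp_pos: [0.5852, 0.0264, 0.0474]
tool_rot: [2.248, 2.194, -0.0]
wrist_force: [0.8, -0.6, -1.3]
gripper_width: 0.181
gripper_force: 25.0
```

```bash
python3 -m jog '[[5,0,0,0,0,0],[10,0,0,0,0,0],[15,0,0,0,0,0],[18,0,0,0,0,0],[18,0,0,0,0,0]]';python3 -m jog '[[5,0,0,0,0,0],[10,0,0,0,0,0],[14,0,0,0,0,0],[16,0,0,0,0,0],[16,0,0,0,0,0]]'
python3 -c "
from h import *
s=manip.sense();print(s['tcp_pos'],s['wrist_force'],s['torque'],s['effort'])"
```

```text
time: 7.35
tcp_pos: [0.5857, 0.0453, 0.0474]
tool_rot: [-2.248, -2.195, -0.001]
wrist_force: [-0.2, 0.0, -1.4]
gripper_width: 0.18
gripper_force: 25.0
time: 7.85
tcp_pos: [0.5861, 0.0609, 0.0474]
tool_rot: [-2.248, -2.194, -0.0]
wrist_force: [-0.0, -0.4, -0.9]
gripper_width: 0.181
gripper_force: 25.0
[0.58607688 0.06090258 0.04738457] [-0.04764047 -0.430609   -0.92378579] [-0.2019924  -0.06205101  0.01706809] [-1.07265583e-01 -5.57384670e+01 -2.61208355e+00 -8.39344293e+00
 -7.92173529e-02 -1.03570009e-01 -1.96303771e-02]
```

```bash
cat > chk.py <<'E'
import sys
from cell import manip
s=manip.sense();f=s['wrist_force'];print(round(s['time'],2),(s['tcp_pos']*1000).round(2),f.round(2))
sys.exit(1 if f[1]<-1.6 or abs(f[0])>3 else 0)
E
python3 -m jog '[[2,0,0,0,0,0],[4,0,0,0,0,0],[6,0,0,0,0,0],[7,0,0,0,0,0],[7,0,0,0,0,0]]' >/dev/null; python3 chk.py &&
python3 -m jog '[[0.3,0,0,0,0,0],[0.6,0,0,0,0,0],[1,0,0,0,0,0],[1,0,0,0,0,0],[1,0,0,0,0,0]]' >/dev/null && python3 chk.py &&
python3 -m jog '[[0.3,0,0,0,0,0],[0.6,0,0,0,0,0],[1,0,0,0,0,0],[1,0,0,0,0,0],[1,0,0,0,0,0]]' >/dev/null && python3 chk.py &&
python3 -m jog '[[0.3,0,0,0,0,0],[0.6,0,0,0,0,0],[1,0,0,0,0,0],[1,0,0,0,0,0],[1,0,0,0,0,0]]' >/dev/null && python3 chk.py &&
python3 -m jog '[[0.3,0,0,0,0,0],[0.6,0,0,0,0,0],[1,0,0,0,0,0],[1,0,0,0,0,0],[1,0,0,0,0,0]]' >/dev/null && python3 chk.py
```

```text
8.35 [586.25  67.62  47.36] [-0.24  0.76 -1.93]
8.85 [586.3   68.29  47.39] [ 0.74 -0.85 -1.17]
9.35 [586.35  69.31  47.37] [-0.14  0.48 -2.46]
9.85 [586.32  70.35  47.36] [-0.32  0.23 -1.31]
10.35 [586.38  71.32  47.37] [-0.5   0.34 -2.95]
```

```bash

python3 -m jog '[[0.3,0,0,0,0,0],[0.6,0,0,0,0,0],[1,0,0,0,0,0],[1,0,0,0,0,0],[1,0,0,0,0,0]]' >/dev/null && python3 chk.py &&
python3 -m jog '[[0.3,0,0,0,0,0],[0.6,0,0,0,0,0],[1,0,0,0,0,0],[1,0,0,0,0,0],[1,0,0,0,0,0]]' >/dev/null && python3 chk.py &&
python3 -m jog '[[0.3,0,0,0,0,0],[0.6,0,0,0,0,0],[1,0,0,0,0,0],[1,0,0,0,0,0],[1,0,0,0,0,0]]' >/dev/null && python3 chk.py &&
python3 -m jog '[[0.3,0,0,0,0,0],[0.6,0,0,0,0,0],[1,0,0,0,0,0],[1,0,0,0,0,0],[1,0,0,0,0,0]]' >/dev/null && python3 chk.py &&
python3 -m jog '[[0.3,0,0,0,0,0],[0.6,0,0,0,0,0],[1,0,0,0,0,0],[1,0,0,0,0,0],[1,0,0,0,0,0]]' >/dev/null && python3 chk.py &&
python3 -m jog '[[0.3,0,0,0,0,0],[0.6,0,0,0,0,0],[1,0,0,0,0,0],[1,0,0,0,0,0],[1,0,0,0,0,0]]' >/dev/null && python3 chk.py
```

```text
10.85 [586.39  72.35  47.36] [ 0.24 -0.22 -1.96]
11.35 [586.4   73.34  47.36] [ 0.05 -0.91 -0.87]
11.85 [586.41  74.35  47.35] [ 0.33 -0.37 -0.94]
12.35 [586.46  75.33  47.38] [ 0.16 -0.55 -1.72]
12.85 [586.51  76.33  47.37] [-0.45 -0.23 -1.7 ]
13.35 [586.52  77.37  47.39] [ 1.32  0.19 -1.96]
```

```bash

python3 -m jog '[[0.3,0,0,0,0,0],[0.6,0,0,0,0,0],[1,0,0,0,0,0],[1,0,0,0,0,0],[1,0,0,0,0,0]]' >/dev/null && python3 chk.py &&
python3 -m jog '[[0.3,0,0,0,0,0],[0.6,0,0,0,0,0],[1,0,0,0,0,0],[1,0,0,0,0,0],[1,0,0,0,0,0]]' >/dev/null && python3 chk.py &&
python3 -m jog '[[0.3,0,0,0,0,0],[0.6,0,0,0,0,0],[1,0,0,0,0,0],[1,0,0,0,0,0],[1,0,0,0,0,0]]' >/dev/null && python3 chk.py &&
python3 -m jog '[[0.3,0,0,0,0,0],[0.6,0,0,0,0,0],[1,0,0,0,0,0],[1,0,0,0,0,0],[1,0,0,0,0,0]]' >/dev/null && python3 chk.py &&
python3 -m jog '[[0.3,0,0,0,0,0],[0.6,0,0,0,0,0],[1,0,0,0,0,0],[1,0,0,0,0,0],[1,0,0,0,0,0]]' >/dev/null && python3 chk.py &&
python3 -m jog '[[0.3,0,0,0,0,0],[0.6,0,0,0,0,0],[1,0,0,0,0,0],[1,0,0,0,0,0],[1,0,0,0,0,0]]' >/dev/null && python3 chk.py
```

```text
13.85 [586.55  78.3   47.38] [ 0.13 -0.2  -1.6 ]
14.35 [586.57  79.19  47.36] [ 0.22 -0.   -0.05]
14.85 [586.46  79.31  47.31] [ 0.92 -3.04 -1.01]
```

```bash
python3 -c "
from h import *
for i in range(4):
    manip.snapshot('scene');s=manip.sense();print((s['tcp_pos']*1000).round(2),s['wrist_force'].round(2))"
```

```text
[586.44  79.31  47.3 ] [-0.6  -4.77 -1.75]
[586.44  79.3   47.29] [ 0.66 -4.31 -0.81]
[586.44  79.31  47.3 ] [-0.34 -5.55 -1.61]
[586.45  79.34  47.32] [-0.46 -4.08 -1.16]
```

```bash
python3 -m jog '[[-0.5,0,0,0,0,0],[-1,0,0,0,0,0],[-1,0,0.8,0,0,0],[-1,0,1.5,0,0,0],[-1,0,1.5,0,0,0]]'; python3 chk.py;  python3 -m jog '[[0,0,0.3,0,0,0],[0,0,0.5,0,0,0],[0,0,0.5,0,0,0],[0,0,0.5,0,0,0],[0,0,0.5,0,0,0]]' - 6; python3 chk.py
```

```text
time: 15.55
tcp_pos: [0.5866, 0.0792, 0.0458]
tool_rot: [2.249, 2.193, -0.0]
wrist_force: [-0.7, -4.9, -0.2]
gripper_width: 0.18
gripper_force: 25.0
15.55 [586.6   79.25  45.85] [-0.71 -4.91 -0.24]
time: 16.05
tcp_pos: [0.5866, 0.0792, 0.0454]
tool_rot: [2.249, 2.193, -0.0]
wrist_force: [-1.1, -4.2, -0.0]
gripper_width: 0.18
gripper_force: 6.0
16.05 [586.56  79.24  45.38] [-1.05 -4.16 -0.01]
```

```bash
python3 -m jog '[[-0.2,0,0,0,0,0],[-0.4,0,0,0,0,0],[-0.4,0,0,0,0,0],[-0.4,0,0,0,0,0],[-0.4,0,0,0,0,0]]'; python3 -c "
from h import *
for i in range(3):
    manip.snapshot('scene');s=manip.sense();print((s['tcp_pos']*1000).round(2),s['wrist_force'].round(2),s['torque'].round(3))"
```

```text
time: 16.55
tcp_pos: [0.5866, 0.0792, 0.0454]
tool_rot: [-2.249, -2.194, -0.0]
wrist_force: [-0.1, -3.5, -0.5]
gripper_width: 0.18
gripper_force: 6.0
[586.58  79.23  45.36] [-0.08 -2.66 -1.28] [-0.69  -0.046 -0.017]
[586.63  79.22  45.41] [-0.49 -2.87  0.09] [-0.658 -0.044  0.005]
[586.6   79.2   45.39] [-0.3  -3.32  0.52] [-0.582  0.065  0.054]
```

```bash
python3 -m jog '[[-0.2,0,0,0,0,0],[-0.4,0,0,0,0,0],[-0.6,0,0,0,0,0],[-0.6,0,0,0,0,0],[-0.6,0,0,0,0,0]]'; python3 -c "
from h import *
for i in range(3):
    manip.snapshot('scene');s=manip.sense();print((s['tcp_pos']*1000).round(2),s['wrist_force'].round(2),s['torque'].round(3))"
```

```text
time: 17.2
tcp_pos: [0.5867, 0.0792, 0.0455]
tool_rot: [-2.248, -2.194, -0.002]
wrist_force: [0.4, -0.2, -0.9]
gripper_width: 0.184
gripper_force: 6.0
[586.74  79.21  45.44] [-0.45 -0.13 -1.57] [-0.103 -0.034 -0.114]
[586.7   79.14  45.45] [ 0.28  0.17 -1.65] [-0.061 -0.048 -0.012]
[586.7   79.05  45.44] [ 0.33 -0.77 -1.41] [-0.088 -0.057  0.004]
```

```bash
python3 -m jog '[[0,0,0,0,0,0],[0,0,0,0,0,0],[0,0,0,0,0,0],[0,0,0,0,0,0],[0,0,0,0,0,0]]' 0.2; python3 -m jog '[[0,0,-2,0,0,0],[0,0,-8,0,0,0],[0,0,-20,0,0,0],[0,0,-40,0,0,0],[0,0,-70,0,0,0]]';python3 -m jog '[[-20,0,-30,0,0,0],[-60,0,-50,0,0,0],[-100,0,-50,0,0,0],[-140,0,-50,0,0,0],[-140,0,-50,0,0,0]]'
python3 -c "
from h import *
q,e=snap('scene');p,d=snap('top')
im=np.hstack([cv2.resize(p[110:210,110:230],(400,333),interpolation=2),cv2.resize(q[250:350,310:430],(400,333),interpolation=2)])
cv2.imwrite('pics/g5.png',np.clip(im*1.4,0,255).astype('uint8')[...,::-1])"
```

```text
time: 17.85
tcp_pos: [0.5866, 0.0783, 0.0454]
tool_rot: [2.249, 2.193, 0.0]
wrist_force: [0.3, -0.6, -0.1]
gripper_width: 0.594
gripper_force: 0.0
time: 18.35
tcp_pos: [0.5857, 0.0781, 0.1159]
tool_rot: [-2.248, -2.193, 0.003]
wrist_force: [0.5, 0.1, -0.3]
gripper_width: 0.599
gripper_force: 0.0
time: 18.85
tcp_pos: [0.5823, -0.0707, 0.1662]
tool_rot: [2.258, 2.178, -0.007]
wrist_force: [-0.4, -0.2, 0.0]
gripper_width: 0.599
gripper_force: 0.0
```

View pics/g5.png

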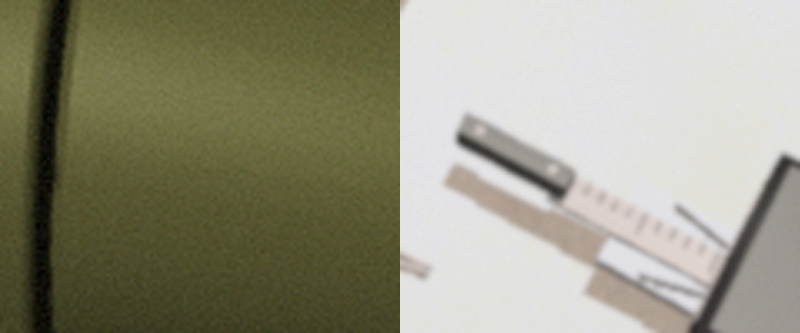

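The gauge lies level on the ledge with its blade in the port, and the fingers are well clear.

```bash
python3 -c "
from cell import manip
print(manip.job_done())"
```

```text
the job is handed in; nothing more can be done
None
```

I handed the job in (no verdict was returned): the blade touched something I take to be the wafer's edge at about 3–5.5 N, about 43 mm in. I then eased it off and left the gauge released in the port, its tip an estimated 1 mm or less from the edge.

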